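# Fit the 9 mm insert to the upright slicer

## Robot

A 6-joint arm with a two-finger parallel gripper is mounted at the origin on a cart in front of the work surface, level with it; the furniture and walls round the work are solid. World frame = base frame: x ahead of the robot, y to its left, z up, the work surface at z = 0. Lengths are in m, angles in rad, forces in N, time in s.
With the tool pointing down it reaches from about 0.275 to 0.85 m from the base axis. Payload 5.2 kg.
Tool frame: the origin (TCP) lies midway between the tips of the shut fingers; the grasp point (between the pads) lies behind it (r.grip_point_offset is the z of the grasp point in the tool frame, in m); z points along the fingers, y is the line along which they close (so a half turn about z gives the same grasp; the last joint's range is limited). The gripper opens to 85 mm and grips with 20 to 120 N. Pads are 22 mm wide; open, the fingers measure 114 mm over their backs; the gripper's body (76 mm by 85 mm) begins 54 mm behind the grasp point. The pads swing forward as they close: fully open they stand 13 mm farther back than shut.
Start: joints at [-1.501, 0.259, 1.535, -0, 1.348, -0.203], TCP at [0.148, -0.53, 0.231] pointing down, gripper open.
Joint ranges: [-3.14, 3.14], [-0.91, 2.08], [0.19, 2.58], [-1.22, 4.36], [0.22, 2.71], [-3.12, 3.12]. Speed limits (rad/s): [2.57, 2.57, 3.14, 3.14, 3.14, 3.14].

## Interface

Orientations are given as a unit quaternion [x, y, z, w].
In Python, from station import r, ik, readout, grab_frame gives the robot as it stands. Calls block until the motion is done:
- r.movep(position, orientation): joint-space move of the TCP to a pose.
- r.servo_line(position, rotation=None, vel=0.15): straight line of the TCP; rotation=None keeps the orientation; vel is the mean speed in m/s.
- r.set_joints(angles): joint-space move.
- r.grip(opening): finger opening in m; the grip force is fixed at half the most; returns when the fingers have stopped.
- r.sleep(seconds).
- ik(position, orientation): joint angles nearest the present ones, or None.
- readout.sense(): the state.
- grab_frame(name): name is "scene" or "top" or "wrist"; returns a dict with "color" (384x512x3 uint8, red, green, blue), "z_map" (384x512 float32, m along the optical axis (not along the pixel's ray), 0 where there is no reading), "mtx" (3x3 intrinsics, pixels), "k1" (the pictures are not rectified: a ray, as slopes to the right and down, at radius r is drawn at 1 + k1 r^2 times it, then the intrinsics apply), "camera_from_world" (4x4, takes a point from world to camera coordinates). Camera axes: x right, y down, z forward; pixel columns grow to the right and rows downward; lengths in m; the calibration is good to about 2 mm. A picture is of the moment at which its call begins.
A pose or a line that the arm cannot do raises r.MotionError and nothing moves.
- r.close_job(): hands the job in; it is judged then, once.
The state is a dict: "t": time; "q": joint angles; "joint_vel": joint speeds; "joint_torque": joint torques, N m; "tcp_pos": TCP position; "ee_rot": TCP orientation; "ft_force": force on the tool from outside, world axes, zero at the start; "torque": the same for the moment, N m; "grip_width": finger opening in m; "grasp_force": force on a finger pad.
Only numpy, scipy, OpenCV 4.12 (cv2) and the standard library are available. Lean on these libraries where they do the work, as an engineer would, in place of code of your own. Each camera call takes 0.05 s, during which the arm holds its last target. There are 200 camera calls.

## Task

Set the upright vegetable slicer up for medium slices: of the three look-alike white inserts standing in the caddy, find the one whose middle plate is 9 mm thick (the others are 6 mm and 12 mm), slide it down the slicer's rails with its ribbed side towards the presser, and push it fully home so that the side catch snaps in, then let go. Push with feeling and do not ram it onto the ledge it lands on; leave the other two inserts standing in the caddy and do not disturb the things round about.

Things in the scene. Friction and masses are not known exactly. Their poses are not given: they have to be found in the camera images.
- caddy: Grey plastic caddy fixed to the worktop, 170 (x) by 118 (y) by 60 mm high. Origin: centre of its underside, z up. Three identical grooves across it at x = -60, 0, +60 mm, 52 mm deep, each hold one white insert standing on edge, parallel to the caddy's y, on the caddy floor 8 mm up. Which insert stands in which groove is not known; they lift out straight up.
- slot_1 (a point): Centre of the top edge (mid-plane of the tongues) of the insert standing in the groove at caddy x = -60 mm, 118 mm above the worktop; axes as the caddy's. Inserts: 96 mm wide (y), 110 mm tall, 90 g, same outline. They have about 1 mm play each way and may lean a little. Pinch the bare upper part of the middle plate across its thickness (x).
- slot_2 (a point): The same at caddy x = 0. Along both upright edges an insert has a tongue 6 mm thick, 12 mm wide, in the groove's mid-plane. The middle plate, 73 mm wide and as tall as the insert, is flush with the tongues on the caddy's +x side and stands 0, 3 or 6 mm beyond them on the ribbed -x side: 6, 9 or 12 mm thick in all.
- slot_3 (a point): The same at caddy x = +60 mm. The lower corners of an insert are tapered, 5 mm over 14 mm of height. The edge on the caddy's +y side has a notch for the slicer's catch, 34 to 46 mm above the bottom, 5 mm deep.
- slicer: White upright slicer, its grey dock 120 by 150 mm fixed to the worktop. Origin: underside, midway between the rails in the mid-plane of their grooves; z up; front (presser side) faces -x; y runs from rail to rail. An insert goes in with the ribbed side to -x and the notch to +y: the same attitude to the slicer's axes as it has to the caddy's. Above 115 mm it is open in front and behind.
- rail_mouth (a point): Midway between the rails, in the mid-plane of the grooves, 150 mm up, where they begin (flared mouths reach 162 mm up); axes as the slicer's. Grooves 8 mm wide (x) for the 6 mm tongues, 97.6 mm between groove bottoms (y) for the 96 mm insert. The home insert lands on a rigid ledge 71 to 79 mm up: its clamped carriage, with the catch, is set anew each time. Over 30 N on the ledge is too hard.
- presser (a joint): Spring presser at the slicer's front: sloped grey pad 34 mm wide, 84 to 112 mm up, that holds the insert back in the rails. Metres pushed out to the front: 0 with no insert; about 0.002, 0.005 or 0.008 with the 6, 9 or 12 mm insert in. It pushes with 2 to 5 N.
- catch (a joint): Spring catch on the carriage: dark thumb piece outside the +y rail, its round nose in the groove 40 mm above the ledge. Metres pushed outwards: 0 with no insert, 0.002 to 0.005 while an insert slides past, back under 0.0008 when snapped into the notch of an insert that is home. Pushing an insert past catch and presser takes about 8 to 18 N.
- mug_1: White mug, 86 mm wide, 92 mm high, bystander. Origin: centre of its underside.
- jar_1: Glass jar with a dark lid, 71 mm wide, 98 mm high, bystander. Origin: centre of its underside.
- candle_1: Candle in a glass, 76 mm wide, 90 mm high, bystander. Origin: centre of its underside.
- matchbox: Matchbox, 36 by 53 by 14 mm, bystander. Origin: centre of its underside.

How it is judged:
On the way:
1. An insert is sliding down the rails past the side catch, pushing it outwards (value of joint catch above 0.0015 m), for 0.1 s.
At the end, for the whole second after the job is handed in: The 9 mm insert is fully home: presser held out 4 to 7 mm (only this insert does that), side catch back in to within 0.8 mm (only an insert within about 2 mm of its ledge lets it); the other two inserts stand in the caddy, which carries their weight (over 1.3 N) (value of joint presser between 0.004 and 0.007 m and value of joint catch below 0.0008 m and contact force between caddy and anything else above 1.3 N); the robot touches nothing.
It fails at once if An insert is pressed onto the slicer's ledge too hard, with more than 30 N (contact force between ledge_c0 and anything else above 30 N).
It fails at once if A bystander (mug, jar, candle or matchbox) is pushed more than 20 mm or tipped over (distance of any of mug_1, jar_1, candle_1, matchbox from where it was at the start of the episode above 0.02 m or angle between any of mug_1, jar_1, candle_1's own z axis and vertical above 0.5 rad).
It also fails if it takes over 67 s, if anything falls off the work surface, if the arm or the gripper's body presses on something with over 40 N, if the wrist force passes 120 N, or if a joint passes its speed limit or range.

## Working session

There is one attempt and no reset: what is moved stays moved. The work goes in short steps, each a Python script; the robot and the scene stay as the last script left them, time stands still between calls to the robot, and variables do not carry over. Pictures are saved under pics/ and viewed, at most 10 in all, crops included, and the job is handed in when it is done.

```bash
mkdir -p pics; ls
python3 - <<'E'
from station import r, readout, grab_frame
import cv2, numpy as np
s=readout.sense(); print(s['t'],s['tcp_pos'],s['ee_rot'],s['ft_force'],s['grip_width'],r.grip_point_offset)
for n in("scene","top"):
    f=grab_frame(n); cv2.imwrite(f"pics/{n}0.png",cv2.resize(f["color"][...,::-1],(800,600))); np.savez(f"{n}0.npz",**f)
    print(n,f["mtx"].round(1).tolist(),f["k1"],f["camera_from_world"].round(3).tolist())
E
```

```text
pics
0.0 [ 0.14816464 -0.52908735  0.23045541] [ 9.90710419e-01  1.35985075e-01  5.60818250e-05 -9.59775784e-04] [ 0.77499008 -0.63797583 -0.74553246] 0.08536830952419394 -0.0187
scene [[464.1, 0.0, 253.9], [0.0, 464.1, 193.4], [0.0, 0.0, 1.0]] -0.029972236391863027 [[-0.716, -0.698, 0.009, 0.423], [-0.363, 0.361, -0.859, 0.281], [0.597, -0.618, -0.512, 1.139], [0.0, 0.0, 0.0, 1.0]]
top [[395.2, 0.0, 253.5], [0.0, 395.2, 189.9], [0.0, 0.0, 1.0]] -0.04710125373727892 [[0.004, -1.0, -0.01, 0.06], [-0.994, -0.003, -0.108, 0.528], [0.108, 0.01, -0.994, 1.088], [0.0, 0.0, 0.0, 1.0]]
```

View pics/scene0.png

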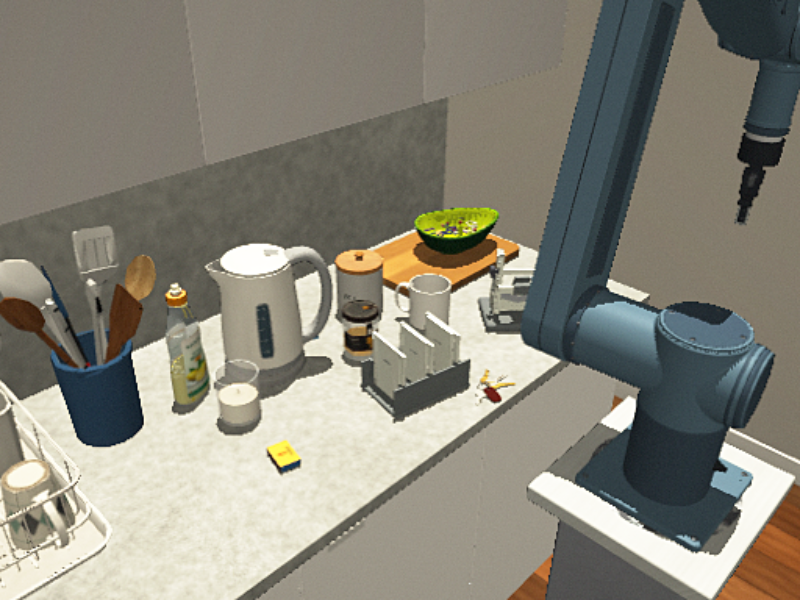

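View pics/top0.png

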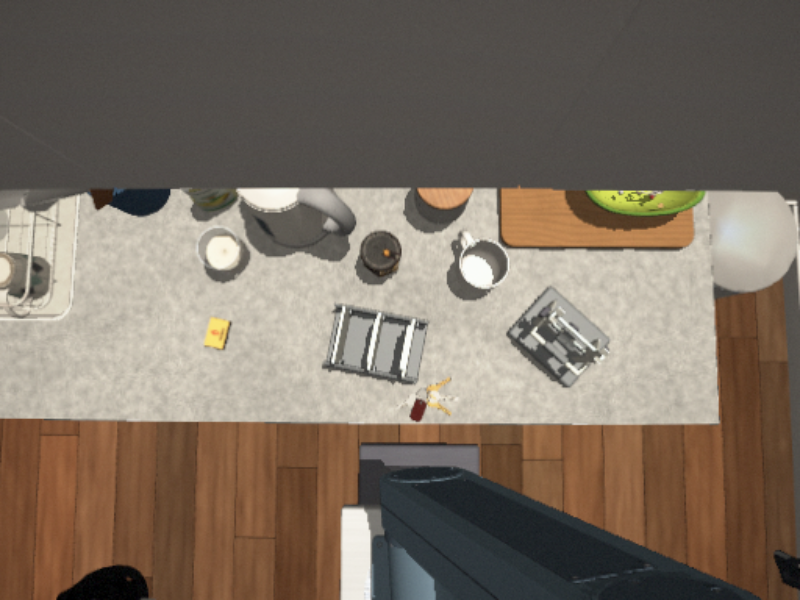

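The top view shows the caddy at about (377,343) with three inserts and the slicer at (558,335), turned about 45°. The mug, jar and candle are behind, the matchbox is at the left, and a small clutter item is in front of the caddy. I'll get rough poses, then look with the wrist camera.

```bash
cat > h.py <<'E'
import numpy as np, cv2
from scipy.spatial.transform import Rotation as R
from station import r, ik, readout, grab_frame
def rays(f,uv):
    K=f["mtx"]; uv=np.atleast_2d(uv).astype(float)
    d=(uv-[K[0,2],K[1,2]])/[K[0,0],K[1,1]]; u=d.copy()
    for _ in range(8): u=d/(1+f["k1"]*(u**2).sum(1,keepdims=True))
    T=f["camera_from_world"]; Rm=T[:3,:3]
    return -Rm.T@T[:3,3], np.c_[u,np.ones(len(u))]@Rm
def onplane(f,uv,z):
    o,d=rays(f,uv); return o+d*((z-o[2])/d[:,2])[:,None]
def project(f,P):
    T=f["camera_from_world"]; c=np.atleast_2d(P)@T[:3,:3].T+T[:3,3]; u=c[:,:2]/c[:,2:]
    u=u*(1+f["k1"]*(u**2).sum(1,keepdims=True)); K=f["mtx"]
    return u*[K[0,0],K[1,1]]+[K[0,2],K[1,2]]
def cloud(f):
    v,u=np.mgrid[:384,:512]; o,d=rays(f,np.c_[u.ravel(),v.ravel()])
    z=f["z_map"].ravel()
    return (o+d*z[:,None]).reshape(384,512,3), f["z_map"]>0
def down(a):  # tool z down, tool y (closing) along world angle a
    y=np.array([np.cos(a),np.sin(a),0]); z=np.array([0,0,-1.]); x=np.cross(y,z)
    return R.from_matrix(np.c_[x,y,z]).as_quat()
E
python3 - <<'E'
from h import *
f=dict(np.load("top0.npz"))
c=onplane(f,np.array([(337,304),(428,320),(416,383),(325,366)])*.64,.06);print(c.round(3),c.mean(0))
c=onplane(f,np.array([(550,287),(609,346),(569,386),(508,335)])*.64,.02);print(c.round(3),c.mean(0))
P,m=cloud(f)
for nm,(a,b) in dict(cad=(377,343),sl=(558,335)).items():
    u,v=int(a*.64),int(b*.64); Q=P[v-32:v+32,u-40:u+40][m[v-32:v+32,u-40:u+40]]; t=Q[Q[:,2]>.1]; print(nm,t.shape,t.mean(0),Q[:,2].max())
s=readout.sense(); print(R.from_quat(s['ee_rot']).as_matrix().round(2).tolist())
f=grab_frame("wrist"); T=f["camera_from_world"]; print((T[:3,:3]@s['tcp_pos']+T[:3,3]), (T[:3,:3]@R.from_quat(s['ee_rot']).as_matrix()).round(3), f["mtx"])
E
```

```text
[[0.512 0.165 0.06 ]
 [0.484 0.006 0.06 ]
 [0.374 0.026 0.06 ]
 [0.403 0.185 0.06 ]] [0.44327632 0.09557988 0.06      ]
[[ 0.548 -0.219  0.02 ]
 [ 0.441 -0.324  0.02 ]
 [ 0.369 -0.25   0.02 ]
 [ 0.46  -0.141  0.02 ]] [ 0.45434741 -0.23367483  0.02      ]
cad (393, 3) [0.44501233 0.09345233 0.11834978] 0.12625676969811717
sl (509, 3) [ 0.44927243 -0.2209431   0.1208948 ] 0.16683454994739189
[[0.96, 0.27, -0.0], [0.27, -0.96, 0.0], [0.0, -0.0, -1.0]]
[0.0009695  0.02893797 0.15753461] [[ 0.001  1.    -0.   ]
 [-0.959  0.001 -0.282]
 [-0.282  0.001  0.959]] [[344.40678304   0.         256.81988464]
 [  0.         344.40678304 195.06252528]
 [  0.           0.           1.        ]]
```

Run:
```python
from h import *
for n,p,a in(("ws",(.415,-.273,.27),-45),("wc",(.389,.105,.21),-100)):
    r.movep(np.array(p),down(np.radians(a))); r.sleep(.3); f=grab_frame(n and "wrist"); np.savez(n+".npz",**f)
    cv2.imwrite(f"pics/{n}.png",cv2.resize(f["color"][...,::-1],(800,600),interpolation=cv2.INTER_CUBIC)); s=readout.sense(); print(s['t'],s['q'].round(2),s['tcp_pos'])
```

```text
1.8917 [-0.81  0.14  1.59 -0.    1.41 -0.02] [ 0.4146935  -0.27356778  0.26987314]
3.7833 [-0.02  0.    1.89 -0.    1.25  1.73] [0.38916984 0.10467382 0.20998557]
```

View pics/ws.png

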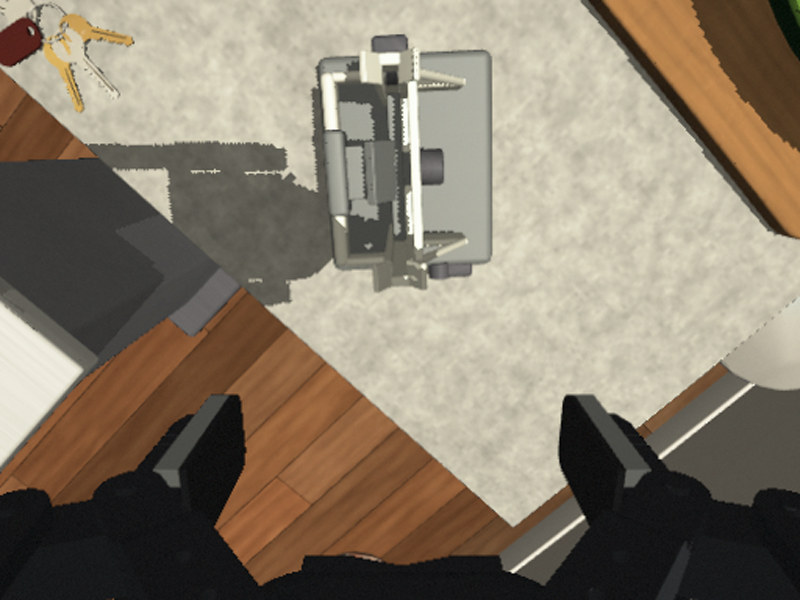

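View pics/wc.png

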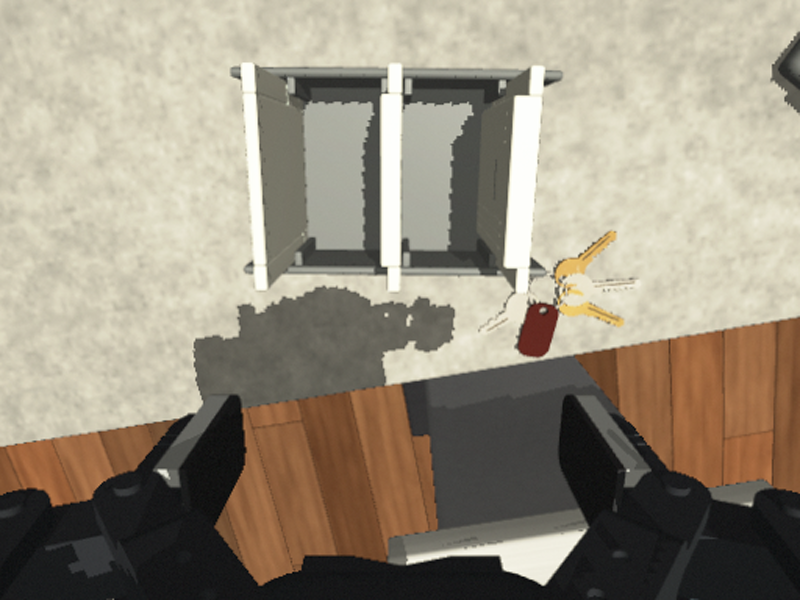

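The wrist view of the caddy shows plates standing proud to the image left, which is caddy -x. The left insert has no step (6 mm), the middle one a small step (9 mm) and the right one a larger step (12 mm). In the slicer view the presser pad is at the left (375,165), so -x is left. The catch thumb piece is at the top (388,43), so +y is up, and the mouths are at about (390,65) and (400,275).

Run:
```python
from h import *
f=dict(np.load("wc.npz")); P,m=cloud(f); g=f["color"].min(2)
M=((g>150)&m&(P[...,2]>.108)&(P[...,2]<.13)).astype(np.uint8)
n,L,st,ce=cv2.connectedComponentsWithStats(M)
for i in range(1,n):
    if st[i,4]<80: continue
    v,u=np.nonzero(L==i); Q=onplane(f,np.c_[u,v],.118)[:,:2]
    c,(w,h),a=cv2.minAreaRect((Q*1e3).astype(np.float32))
    x=np.array([np.cos(np.radians(-100)),np.sin(np.radians(-100))]); y=np.array([-x[1],x[0]])
    q=Q@np.c_[x,y]; c0=q.mean(0)
    # width profile along y
    pr=[(k, round(1e3*np.ptp(q[abs(q[:,1]-c0[1]-k/1e3)<2e-3][:,0]),1)) for k in(-42,-30,-15,0,15,30,42)]
    print(ce[i],st[i,4],np.array(c).round(1),np.round([w,h,a],1),P[L==i][:,2].mean().round(4),pr)
f=dict(np.load("ws.npz")); P,m=cloud(f)
o=np.array([.454,-.234]); x=np.array([1,-1])/2**.5; y=np.array([1,1])/2**.5
q=(P[...,:2]-o)@np.c_[x,y]
z=np.where(m&(abs(q[...,0])<.1)&(abs(q[...,1])<.1),P[...,2],0)
im=cv2.applyColorMap((np.clip(z/.18,0,1)*255).astype(np.uint8),cv2.COLORMAP_JET)
cr=lambda a:cv2.resize(a[15:205,195:325],(390,570),interpolation=cv2.INTER_NEAREST)
cv2.imwrite("pics/sl.png",np.hstack([cr(f["color"][...,::-1].copy()),cr(im)]))
```

```text
[162.41200324 110.75425791] 1233 [456.9 157.6] [ 5.9 94.9 79.7] 0.1182 [(-42, np.float64(5.2)), (-30, np.float64(5.1)), (-15, np.float64(5.6)), (0, np.float64(5.0)), (15, np.float64(5.5)), (30, np.float64(5.7)), (42, np.float64(5.3))]
[250.13117647 112.85      ] 1700 [446.  100.2] [ 8.1 94.9 79.5] 0.1183 [(-42, np.float64(5.6)), (-30, np.float64(7.6)), (-15, np.float64(7.5)), (0, np.float64(8.0)), (15, np.float64(7.9)), (30, np.float64(7.7)), (42, np.float64(5.1))]
[334.68449438 113.94786517] 2225 [435.8  45.1] [11.8 95.2 79.3] 0.1182 [(-42, np.float64(5.7)), (-30, np.float64(11.3)), (-15, np.float64(11.7)), (0, np.float64(11.0)), (15, np.float64(11.4)), (30, np.float64(11.2)), (42, np.float64(5.8))]
```

View pics/sl.png

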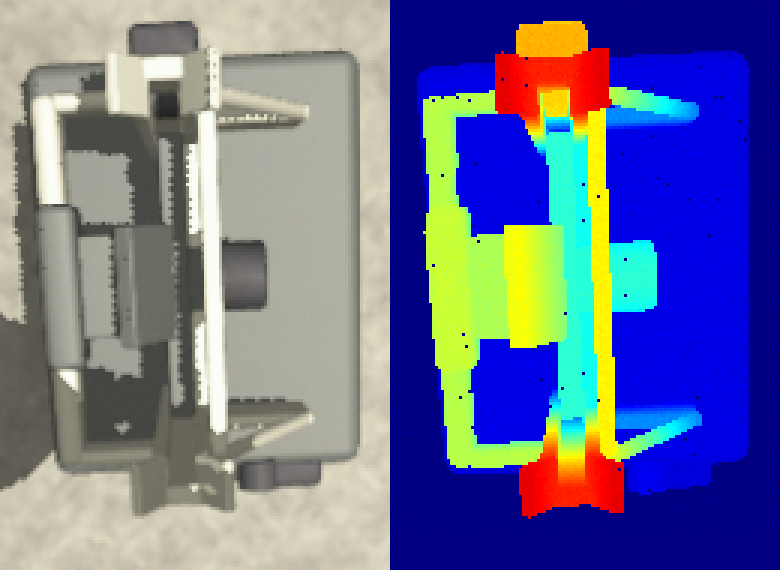

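```bash
cat > sl.py <<'E'
from h import *
def slicer(f,o,ang,verbose=True):
    P,m=cloud(f); 
    for it in range(3):
        x=np.array([np.cos(ang),np.sin(ang)]); y=np.array([-x[1],x[0]]); B=np.c_[x,y]
        v,u=np.nonzero(m&(P[...,2]>.152)&(P[...,2]<.172)&(np.linalg.norm(P[...,:2]-o,axis=2)<.09))
        Q=onplane(f,np.c_[u,v],.162)[:,:2]; q=(Q-o)@B
        C=[]
        for s in(1,-1):
            k=q[q[:,1]*s>0.02]
            xs=np.percentile(k[:,0],[.5,99.5]); ys=np.percentile(k[:,1],[.5,99.5]); C.append((xs.mean(),)); 
            if verbose: print(it,s,len(k),(xs*1e3).round(1),(ys*1e3).round(1))
            C[-1]=(xs.mean(),ys[1] if s>0 else ys[0])
        C=np.array(C); dx=C[0]-C[1]
        o=o+B@C.mean(0); ang=ang-np.arctan2(dx[0],dx[1])
        if verbose: print(o,np.degrees(ang))
    return o,ang
if __name__=="__main__":
    f=dict(np.load("ws.npz")); o,a=slicer(f,np.array([.45,-.225]),np.radians(-45))
    P,m=cloud(f); x=np.array([np.cos(a),np.sin(a)]); B=np.c_[x,[-x[1],x[0]]]
    q=(P[...,:2]-o)@B*1e3
    for yy in(-56,-53,-50,-47,-44,44,47,50,53,56):
        k=m&(abs(q[...,1]-yy)<1)&(abs(q[...,0])<25)&(P[...,2]>.05); i=np.argsort(q[k][:,0])
        print(yy,' '.join(f"{a:.0f}:{b:.0f}" for a,b in zip(q[k][i,0],P[k][i,2]*1e3)))
E
python3 sl.py
```

```text
0 1 586 [-9.4 15.7] [40.2 54. ]
0 -1 458 [-5.3 20.2] [-53.4 -38.9]
[ 0.45395575 -0.22855033] -42.71116955538006
1 1 586 [-13.   12.4] [40.2 53.4]
1 -1 458 [-12.4  13.1] [-53.5 -39.4]
[ 0.45393656 -0.2286089 ] -42.39964805106539
2 1 586 [-12.7  12.7] [40.3 53.4]
2 -1 458 [-12.7  12.8] [-53.5 -39.4]
[ 0.45390345 -0.2286602 ] -42.358361002316755
-56 
-53 -25:99 -25:101 -24:99 -24:101 -23:100 -23:99 -23:100 -22:100 -21:100 -20:101 -19:100 -18:100 -17:100 -16:100 -16:100 -15:100 -15:101 -15:100 -15:100 -14:101 -13:100 -12:161 -12:162 -12:100 -12:162 -12:163 -11:162 -11:162 -10:162 -10:163 -10:160 -10:160 -9:159 -9:159 -9:161 -8:157 -8:159 -7:157 -7:156 -7:159 -7:156 -7:156 -6:154 -6:156 -6:155 -5:154 -5:153 -4:151 -4:152 -4:152 -4:152 -4:153 -4:152 -3:152 -3:152 -3:152 -2:152 -2:151 -2:151 -1:153 -1:153 -1:152 -0:153 -0:152 0:152 0:152 0:152 1:153 1:150 2:152 2:154 3:153 3:154 3:153 4:153 4:152 4:152 5:153 5:153 5:153 6:155 6:155 6:153 7:156 7:156 7:157 7:158 8:159 8:157 9:159 9:159 9:160 9:161 10:161 10:161 11:163 11:162 12:162 12:162 12:161 12:162 12:163 13:106 14:102 15:102 16:99 17:98
[... 25071 characters left out ...]
6 -7:156 -6:155 -6:155 -6:155 -6:153 -6:154 -5:154 -5:152 -5:154 -4:153 -4:152 -4:152 -4:102 -4:152 -4:153 -4:152 -3:153 -3:153 -3:152 -2:151 -2:154 -2:153 -2:151 -2:152 -2:151 -1:151 -1:152 -1:152 -0:152 -0:152 -0:152 0:152 0:153 0:152 1:153 1:152 1:152 2:153 2:153 2:153 3:151 3:153 3:152 3:153 3:152 4:103 4:152 4:153 4:152 5:153 5:153 5:153 5:154 5:153 6:155 6:154 6:155 7:156 7:155 7:159 7:156 7:156 8:158 8:160 8:159 9:159 9:159 9:160 9:160 9:161 9:159 10:163 10:160 10:159 11:161 11:161 11:162 11:163 11:162 12:162 12:162 12:161 13:162 13:161 13:161 15:101 15:100 16:100 16:99 17:98 17:98 18:97 18:95 19:94 19:93 20:93 20:92 21:91 21:90 22:89 22:88 23:88 23:88 24:86 24:86 24:86 25:85 25:83
56
```

Slot 2 holds the 9 mm insert. The slicer groove is clear: centre (0.4539,-0.2287), x-axis -42.4°, ledge about 75 mm up. Next I grasp, lift and look at the held insert.

Run:
```python
from h import *
a=np.radians(-100.4); q=down(a); c=np.array([.4460,.1002])
def st(m):
    s=readout.sense(); print(m,round(s['t'],2),s['tcp_pos'].round(4),s['ft_force'].round(2),round(s['grip_width'],4),round(s['grasp_force'],1))
r.grip(.04); r.movep([*c,.19],q); r.servo_line([*c,.088],vel=.08); st("at")
r.grip(0); st("grip")
r.servo_line([*c,.155],vel=.05); st("up"); r.servo_line([*c,.29],vel=.12); st("lift")
r.movep([.4539,-.2287,.30],down(np.radians(-42.36))); r.sleep(.3); st("over")
f=grab_frame("wrist"); np.savez("wh.npz",**f); cv2.imwrite("pics/wh.png",cv2.resize(f["color"][...,::-1],(800,600)))
```

```text
at 6.07 [0.4464 0.1002 0.0884] [-0.06 -0.6  -0.07] 0.0401 0.0
grip 6.45 [0.4464 0.1001 0.0885] [ 0.13 -1.05  3.75] 0.008 59.0
up 7.94 [0.4457 0.1002 0.1546] [ 0.32 -0.12 -1.38] 0.0083 58.4
lift 9.22 [0.4455 0.1002 0.2892] [-0.01  0.57 -1.1 ] 0.0082 58.4
over 11.0 [ 0.4541 -0.2282  0.3001] [-0.43 -0.52 -0.92] 0.0081 58.4
```

View pics/wh.png

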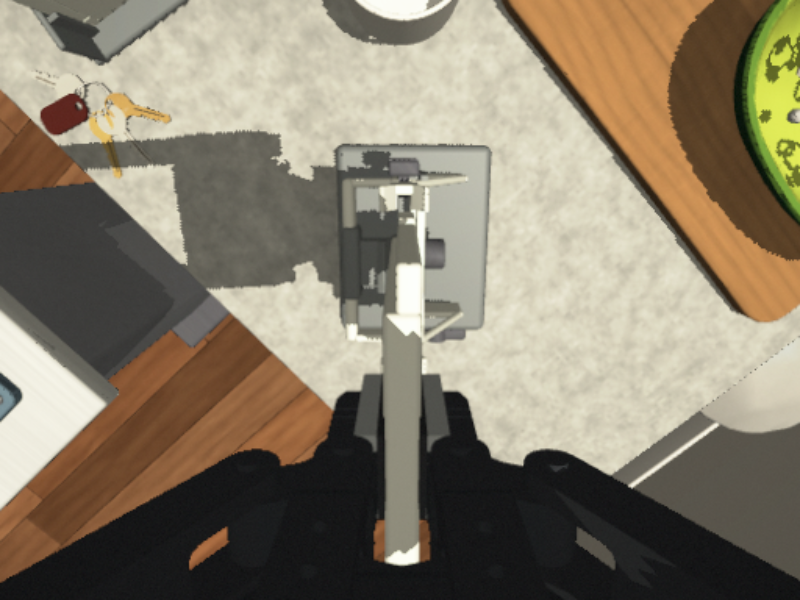

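Run:
```python
from h import *
f=dict(np.load("wh.npz")); P,m=cloud(f); s=readout.sense()
Rt=R.from_quat(s['ee_rot']).as_matrix(); q=(P-s['tcp_pos'])@Rt*1e3
print(R.from_quat(s['ee_rot']).as_matrix().round(3).tolist())
w=m&(abs(q[...,0])<60)&(abs(q[...,1])<12)&(f["color"].min(2)>110)
k=w&(q[...,2]>-40)&(q[...,2]<95)
# by x bin: the surface heights and y extents
for x in range(-52,56,4):
    b=k&(abs(q[...,0]-x)<2)
    if b.sum()>3: print(x,b.sum(),"z",np.percentile(q[b][:,2],[5,50,95]).round(1),"y",np.percentile(q[b][:,1],[2,98]).round(1))
```

```text
[[0.673, 0.739, 0.0], [0.739, -0.673, -0.0], [0.0, 0.0, -1.0]]
-32 4 z [-29.3 -28.8 -28.6] y [-1.7  2.6]
-28 140 z [-30.7 -29.7 -28.8] y [-4.6  3.5]
-24 175 z [-30.7 -29.8 -28.9] y [-4.5  3.4]
-20 173 z [-30.8 -29.9 -28.9] y [-4.5  3.2]
-16 178 z [-30.6 -29.7 -29. ] y [-4.5  3.3]
-12 162 z [-30.8 -29.8 -28.9] y [-4.1  2.9]
-8 171 z [-30.7 -29.8 -28.9] y [-4.1  2.9]
-4 176 z [-30.7 -29.8 -28.9] y [-4.   2.8]
0 180 z [-30.6 -29.8 -28.9] y [-4.   2.8]
4 180 z [-30.7 -29.8 -29. ] y [-4.3  2.7]
8 204 z [-30.6 -29.8 -29. ] y [-4.3  3.1]
12 215 z [-30.7 -29.7 -28.7] y [-11.3   3. ]
16 222 z [-30.7 -29.7 -28.9] y [-4.6  3.4]
20 234 z [-30.8 -29.9 -28.9] y [-4.6  3.3]
24 243 z [-30.8 -29.9 -28.9] y [-4.9  3.3]
28 271 z [-30.9 -29.8 -28.6] y [-5.3  3.6]
32 267 z [-30.8 -29.8 -28.7] y [-4.9  3.5]
36 276 z [-30.6 -29.6 -28.3] y [-5.2  3.5]
40 188 z [-30.7 -29.8 -28.7] y [-2.   3.5]
44 190 z [-30.9 -29.8 -28.6] y [-2.   3.4]
48 206 z [-30.5 -29.2  48.4] y [-2.   3.6]
```

Run:
```python
from h import *
f=dict(np.load("wh.npz")); s=readout.sense(); Rt=R.from_quat(s['ee_rot']).as_matrix()
P,m=cloud(f); q=(P-s['tcp_pos'])@Rt*1e3
v,u=np.nonzero(m&(abs(q[...,2]+29.8)<3)&(abs(q[...,1])<8)&(abs(q[...,0])<65))
Q=(onplane(f,np.c_[u,v],s['tcp_pos'][2]+.0298)-s['tcp_pos'])@Rt*1e3
for lo,hi in((-5.5,-3.2),(-1.5,3)):
    k=Q[(Q[:,1]>lo)&(Q[:,1]<hi)]; print(lo,hi,np.percentile(k[:,0],[0,.5,1,50,99,99.5,100]).round(2))
k=Q[Q[:,0]>39.5]; print(np.percentile(k[:,1],[1,50,99]).round(2),len(k))
for x0,x1 in((15,25),(25,35),(40,48)):
    k=Q[(Q[:,0]>x0)&(Q[:,0]<x1)]; print(x0,np.percentile(k[:,1],[1,99]).round(2))
```

```text
-5.5 -3.2 [-29.1  -28.61 -28.45   8.45  37.42  37.73  38.14]
-1.5 3 [-29.59 -29.09 -28.6   15.38  49.    49.34  49.69]
[-2.04  0.67  3.42] 484
15 [-4.97  3.61]
25 [-5.23  3.57]
40 [-2.04  3.41]
```

```bash
cat > ins.py <<'E'
from h import *
a=np.radians(-42.36); X=np.array([np.cos(a),np.sin(a)]); Y=np.array([-X[1],X[0]]); B=np.c_[X,Y]; Q=down(a)
T=np.array([.45390,-.22866])+B@np.array([-.0007,-.0013])
def st(m=""):
    s=readout.sense(); l=s['ft_force'][:2]@B; e=(s['tcp_pos'][:2]-T)@B*1e3
    print(m,round(s['t'],2),"z",(s['tcp_pos'][2]*1e3).round(2),"err",e.round(2),"Fxy",l.round(1),"Fz",s['ft_force'][2].round(1),"w",round(s['grip_width']*1e3,2)); return s,l,e
E
python3 - <<'E'
from ins import *
cmd=T.copy()
r.servo_line([*cmd,.25],Q,vel=.08); r.sleep(.2); s,l,e=st("a"); cmd=cmd-B@(e/1e3)
r.servo_line([*cmd,.246],vel=.03); r.sleep(.2); st("b")
for z in np.arange(.243,.197,-.003):
    r.servo_line([*cmd,z],vel=.03); s,l,e=st()
    if abs(s['ft_force'][2])>12 or np.abs(l).max()>12: print("STOP"); break
    sh=np.where(np.abs(l)>2,np.clip(l*1e-4,-4e-4,4e-4),0); cmd=cmd+B@sh
np.save("cmd.npy",[*cmd,z])
f=grab_frame("wrist"); cv2.imwrite("pics/in1.png",f["color"][...,::-1])
E
```

```text
a 12.03 z 250.62 err [0.37 0.02] Fxy [ 0.2 -0.7] Fz -1.1 w 8.31
b 12.51 z 246.06 err [-0.32 -0.03] Fxy [-0.1 -1. ] Fz -1.0 w 8.07
 12.76 z 242.71 err [-0.55 -0.03] Fxy [0.3 0.2] Fz -1.1 w 8.23
 13.01 z 239.71 err [-0.53 -0.02] Fxy [-0.2 -1.1] Fz -1.4 w 7.58
 13.26 z 236.76 err [-0.53 -0.03] Fxy [-0.2 -0.8] Fz -1.3 w 8.57
 13.51 z 233.75 err [-0.54 -0.05] Fxy [-0.3 -0.6] Fz -0.8 w 8.04
 13.76 z 230.76 err [-0.51 -0.05] Fxy [-0.8  0.2] Fz -1.4 w 8.13
 14.01 z 227.74 err [-0.51 -0.03] Fxy [ 0.4 -0.1] Fz -0.1 w 7.95
 14.26 z 224.75 err [-0.5  -0.05] Fxy [-0.5  0.2] Fz -0.5 w 8.05
 14.51 z 221.76 err [-0.49 -0.03] Fxy [-0.6 -0.4] Fz -1.5 w 8.01
 14.76 z 218.77 err [-0.49 -0.05] Fxy [ 0.1 -1.1] Fz -1.2 w 8.34
 15.01 z 215.79 err [-0.47 -0.04] Fxy [ 0.6 -0.5] Fz -1.3 w 8.19
 15.26 z 212.76 err [-0.49 -0.06] Fxy [-1.  -0.6] Fz -0.8 w 8.26
 15.51 z 209.76 err [-0.51 -0.03] Fxy [ 0.3 -0.2] Fz -1.1 w 8.52
 15.76 z 206.78 err [-0.48 -0.02] Fxy [ 1.  -0.5] Fz -0.9 w 8.06
 16.01 z 203.76 err [-0.48 -0.03] Fxy [-0.1 -0.4] Fz -0.8 w 7.99
 16.26 z 200.78 err [-0.48 -0.03] Fxy [ 0.1 -0. ] Fz -1.5 w 8.03
 16.51 z 197.78 err [-0.48 -0.03] Fxy [-0.3 -0.4] Fz -0.7 w 7.89
```

Run:
```python
from ins import *
c=np.load("cmd.npy"); cmd=c[:2]; z=c[2]; h=[]
while z>.150:
    z-=.0015 if z>.1605 else .0004
    r.servo_line([*cmd,z],vel=.02); s,l,e=st()
    F=s['ft_force'][2]; h.append(F)
    if F>24 or np.abs(l).max()>20: print("STOP"); break
    if z<.159 and F>6+max(0,np.median(h[-7:-1])): 
        r.sleep(.1); s,l,e=st("?"); 
        if s['ft_force'][2]>5+np.median(h[-7:-1]): print("LEDGE"); break
np.save("cmd.npy",[*cmd,z])
f=grab_frame("wrist"); np.savez("we.npz",**f); cv2.imwrite("pics/in2.png",cv2.resize(f["color"][...,::-1],(800,600)))
```

```text
16.81 z 196.39 err [-0.45 -0.02] Fxy [-0.1  0.3] Fz -0.1 w 8.01
 17.06 z 194.88 err [-0.45 -0.05] Fxy [ 0.7 -0.8] Fz -0.0 w 8.03
 17.31 z 193.38 err [-0.45 -0.02] Fxy [-0.1  0.4] Fz -1.1 w 7.87
 17.56 z 191.89 err [-0.43 -0.04] Fxy [-1.2 -0. ] Fz -0.5 w 7.91
 17.81 z 190.52 err [-0.17 -0.19] Fxy [ 0.3 -0.5] Fz -0.6 w 8.3
 18.06 z 189.25 err [-0.01 -0.12] Fxy [ 1.1 -1.7] Fz 1.2 w 7.81
 18.31 z 187.69 err [ 0.01 -0.1 ] Fxy [ 1.  -0.5] Fz 3.2 w 8.14
 18.56 z 186.08 err [-0.09 -0.08] Fxy [ 1.4 -1.3] Fz 2.8 w 8.02
 18.81 z 184.5 err [-0.18 -0.04] Fxy [ 2.4 -0.9] Fz 2.5 w 8.44
 19.06 z 182.82 err [-0.38  0.03] Fxy [ 1.5 -0.9] Fz 2.0 w 8.09
 19.31 z 181.21 err [-0.5   0.02] Fxy [ 1.5 -1.4] Fz 1.0 w 7.63
 19.56 z 179.79 err [-0.51  0.  ] Fxy [ 1.8 -0.9] Fz 1.2 w 8.09
 19.81 z 178.56 err [-0.29  0.02] Fxy [ 0.9 -1.1] Fz 2.9 w 7.98
 20.06 z 177.25 err [-0.01 -0.01] Fxy [ 1.8 -2.2] Fz 5.1 w 8.31
 20.31 z 175.93 err [ 0.2  -0.06] Fxy [ 1.5 -1.3] Fz 4.3 w 8.18
 20.56 z 174.49 err [0.33 0.03] Fxy [ 2.4 -0.5] Fz 5.4 w 7.9
 20.81 z 173.11 err [0.4  0.03] Fxy [ 2.  -0.9] Fz 5.9 w 8.43
 21.06 z 171.73
[... 814 characters left out ...]
31 z 157.79 err [-0.58 -0.03] Fxy [ 5.1 -0.7] Fz 1.0 w 7.84
 24.56 z 157.42 err [-0.61 -0.03] Fxy [ 4.2 -0.3] Fz -0.7 w 7.75
 24.81 z 157.16 err [-0.56  0.01] Fxy [ 4.6 -0.3] Fz 0.2 w 8.17
 25.06 z 156.89 err [-0.48  0.03] Fxy [ 2.5 -0.8] Fz 1.6 w 8.04
 25.31 z 156.5 err [-0.42  0.06] Fxy [ 3.6 -0. ] Fz 1.1 w 8.28
 25.56 z 156.09 err [-0.37  0.06] Fxy [ 3.6 -0.7] Fz 1.1 w 8.3
 25.81 z 155.68 err [-0.41  0.06] Fxy [3. 1.] Fz 1.2 w 7.95
 26.06 z 155.55 err [-0.25 -0.  ] Fxy [3.8 0. ] Fz 2.9 w 8.17
 26.31 z 155.53 err [-0.18 -0.01] Fxy [ 2.8 -0.6] Fz 7.1 w 7.94
 26.56 z 155.55 err [-0.08 -0.02] Fxy [ 1.7 -0.4] Fz 9.8 w 8.31
? 26.66 z 155.52 err [-0.07  0.  ] Fxy [ 2.1 -0.6] Fz 10.3 w 7.98
LEDGE
```

Run:
```python
from ins import *
c=np.load("cmd.npy"); r.servo_line([*c[:2],.1553],vel=.02); st("relax")
r.grip(.04); r.sleep(.2); st("open")
r.servo_line([*c[:2],.20],vel=.06); r.movep([.415,-.273,.27],down(np.radians(-42.36))); r.sleep(.3); st("up")
f=grab_frame("wrist"); np.savez("we.npz",**f); P,m=cloud(f); q=(P[...,:2]-[.4539,-.22866])@B*1e3
k=m&(P[...,2]>.175)&(P[...,2]<.195)&(abs(q[...,1])<55)&(abs(q[...,0])<20); print("top z",P[k][:,2].mean(), k.sum(), [np.median(P[k&(abs(q[...,1]-y)<8)][:,2]).round(4) for y in(-38,0,38)])
cr=lambda a:cv2.resize(a[15:205,195:325],(390,570),interpolation=cv2.INTER_NEAREST)
g=dict(np.load("ws.npz")); cv2.imwrite("pics/cmp.png",np.hstack([cr(g["color"][...,::-1].copy()),cr(f["color"][...,::-1].copy())]))
# thumb piece: dark, z .11-.13, outside +y rail
for n,F in(("before",g),("after",f)):
    P,m=cloud(F); q=(P[...,:2]-[.4539,-.22866])@B*1e3
    k=m&(P[...,2]>.105)&(P[...,2]<.14)&(q[...,1]>50)&(q[...,1]<80)&(abs(q[...,0])<20); print(n,"thumb y",np.percentile(q[k][:,1],[5,50,90,97]).round(2),"z",np.median(P[k][:,2]).round(4))
    k=m&(P[...,2]>.08)&(P[...,2]<.125)&(abs(q[...,1])<14)&(q[...,0]<-2)&(q[...,0]>-30); print("presser x",np.percentile(q[k][:,0],[3,50,97]).round(2), [ (z,np.median(q[k&(abs(P[...,2]*1e3-z)<1.5)][:,0]).round(2)) for z in(94,98,102,106,110)])
```

```text
relax 26.96 z 155.55 err [-0.34 -0.02] Fxy [1.8 1.2] Fz 6.4 w 8.31
open 27.57 z 155.19 err [-0.53 -0.03] Fxy [ 0.6 -0.4] Fz -0.3 w 39.91
up 29.21 z 268.9 err [  1.22 -57.08] Fxy [0.2 1.2] Fz -1.0 w 39.93
top z 0.18536428486838213 1929 [np.float64(0.1854), np.float64(0.1854), np.float64(0.1852)]
before thumb y [58.35 62.02 65.27 66.6 ] z 0.1262
presser x [-29.09 -15.27  -2.9 ] [(94, np.float64(-2.33)), (98, np.float64(-22.03)), (102, np.float64(-28.04)), (106, np.float64(-8.4)), (110, np.float64(-13.95))]
after thumb y [58.04 62.   65.09 65.99] z 0.1263
presser x [-29.26 -18.19  -8.38] [(94, np.float64(nan)), (98, np.float64(-24.37)), (102, np.float64(-28.17)), (106, np.float64(-13.33)), (110, np.float64(-18.95))]
  return _methods._mean(a, axis=axis, dtype=dtype,
  ret = ret.dtype.type(ret / rcount)
```

View pics/cmp.png

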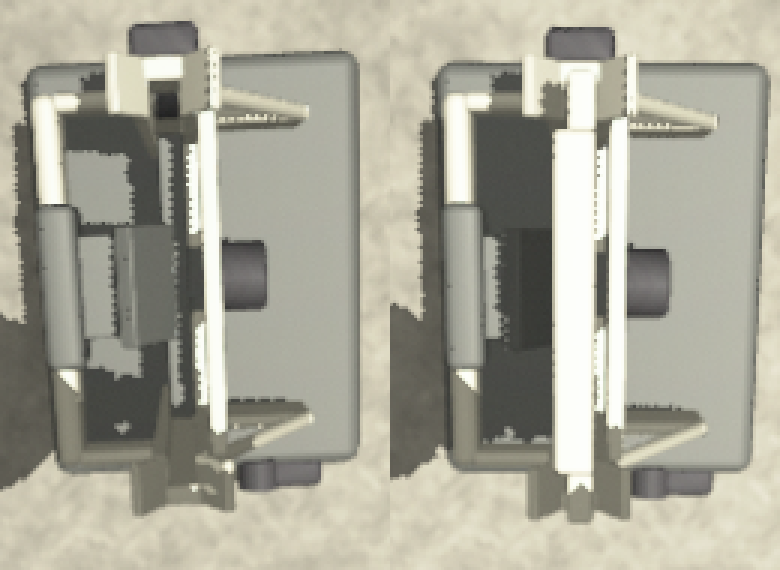

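The picture shows the insert seated level in both rails, with its top at 185 mm. The presser has been pushed out about 5 mm, and the thumb piece at (580,42) is back where it started. Handing in.

```bash
python3 -c "
from station import r
print(r.close_job())"
```

```text
the job is handed in; nothing more can be done
None
```

The 9 mm insert (middle groove) is fully home in the slicer, ribbed side to the presser: the presser is out about 5 mm, the catch thumb piece is back in place, and it settled on the ledge at about 10 N. It is released and the job was handed in at about 29 s; I did not photograph the caddy again after the lift.

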